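# Stow the stock, line up the quarter-turn and hold the cover down

### The job

Put the stray wire spool upright in the wide bay of the grey stock box and the steel punch in its narrow bay, and let go of both; then turn the box's quarter-turn fastener clockwise until its bar lines up with the slot the cover panel will have, straight across the box's short way. Then pick the aluminium cover panel up by its handle, lower it squarely onto the box so that the bar comes up through the slot, press it down against its spring pins until it lies flush on the rim all round, and finish while still holding it pressed down there. Leave the hammer, the steel block and the tin of dowels where they are.

Things in the scene. Friction and masses are not known exactly. Their poses are not given: they have to be found in the camera images.
- case: Grey stock box fixed to the bench, 150 mm (its x) by 230 mm (its y) by 45 mm high; origin at the centre of its underside, z up. Walls and divider 8 mm, floor 6 mm thick, bays 39 mm deep and 134 mm long in x. Wide bay: y -59 to +39 mm; narrow bay: y +47 to +107 mm; from y -115 to -59 mm a solid land at rim height carries the fastener at (0, -87 mm).
- wide_bay (a point): centre of the floor of the wide bay (98 by 134 mm), axes as the box
- narrow_bay (a point): centre of the floor of the narrow bay (60 by 134 mm), axes as the box
- rim (a point): centre of the box at rim height (45 mm up), axes as the box: the underside of the flush panel lies here. At (+-71, +-108) mm, near the rim's corners, stand 8 mm spring pins rising 6 mm above it: together they start to yield at 6 N and go level with the rim at 12 N (the panel weighs 3 to 5 N of that); with less they lift the panel again.
- fastener (a joint): turn of the quarter-turn fastener, rad, growing clockwise seen from above: 0 = bar crosswise (along the box's y), 1.571 = aligned with the slot (along the box's short x direction). Stays where it is left (friction 0.06 N m); end stops only at 0 and 1.9, so it can be turned too far.
- fastener_grip (a point): centre of the fastener's steel bar, on its turning axis, 64 mm above the bench. The bar is 40 mm long, 12 mm wide and 14 mm high (57 to 71 mm above the bench) on a 12 mm round stud; pinch it across its 12 mm width from above. This point turns with the bar and its y axis runs along the bar.
- panel: Loose aluminium cover panel, 160 mm (x) by 240 mm (y) by 4 mm, about 0.4 kg, lying flat on the bench; origin at the centre of its underside, z up. On top a dark bar handle; near its -y end a through slot. It goes on with its axes along the box's axes (slot over the fastener), its origin over the box's origin.
- panel_handle (a point): centre of the handle's bar: over the panel's centre, 28 mm above its underside; bar 90 mm long (along the panel's y), 14 mm wide, 12 mm high, open below, on two posts near its ends; pinch it across its 14 mm width from above
- panel_slot (a point): centre of the slot, at the panel's top face, 87 mm from the panel's centre towards -y; the slot is 50 mm long (panel x) and 22 mm wide (panel y), so the aligned bar passes with 5 mm to spare on every side
- spool: small spool of copper wire standing on its flange: black flanges 46 mm across, 34 mm high, about 0.15 kg; origin at the centre of its underside, z up. It only fits under the panel standing upright.
- punch: steel punch lying flat: square 14 mm shank 56 mm long with a 20 mm tapered point towards +x, 76 mm overall, about 0.09 kg; origin on the underside, z up; the shank runs from x -38 to +18 mm of it.
- hammer: bystander: hammer 240 mm long lying on the bench; leave alone
- bench_block: bystander: steel bench block 60 by 60 by 18 mm; leave alone
- tin: bystander: steel tin 72 mm across, 85 mm high, with three wooden dowels standing up to 155 mm; leave alone
There are look-alikes about, which are no part of the job. Of the things that look like the punch, take the one that is farthest to the robot's right at the start.

How it is judged (in metres and radians):
On the way, in this order (a step that is already met when the one before it is completed fails the run):
1. the spool stands in the wide bay and the punch lies in the narrow bay, both let go (y of spool in the frame of case between -0.05 and 0.03 m and x of spool in the frame of case between -0.06 and 0.06 m and z of spool in the frame of case between -0.01 and 0.016 m and y of punch in the frame of case between 0.049 and 0.105 m and x of punch in the frame of case between -0.062 and 0.062 m and z of punch in the frame of case between -0.01 and 0.03 m and contact force between the fingers and spool below 0.1 N and contact force between the fingers and punch below 0.1 N), for 0.2 s.
2. the fastener's bar is turned in line with the slot (1.571 rad, within 0.16) while the panel is still off the box (value of joint fastener between 1.411 and 1.731 rad and horizontal distance between panel and case above 0.1 m), for 0.2 s.
At the end, for the whole second after the job is handed in: Spool upright in the wide bay, punch in the narrow bay, fastener at 1.571 rad within 0.16; panel square on the box (within 12 mm, 0.12 rad), underside within 2 mm of the rim, level within 0.03 rad, and the robot's fingers still bearing on it with over 3 N (y of spool in the frame of case between -0.05 and 0.03 m and x of spool in the frame of case between -0.06 and 0.06 m and z of spool in the frame of case between -0.01 and 0.016 m and y of punch in the frame of case between 0.049 and 0.105 m and x of punch in the frame of case between -0.062 and 0.062 m and z of punch in the frame of case between -0.01 and 0.03 m and value of joint fastener between 1.411 and 1.731 rad and horizontal distance between panel and case below 0.012 m and angle between the x axis of panel and the x axis of case, either way round below 0.12 rad and z of panel in the frame of rim between -0.004 and 0.002 m and angle between the z axis of panel and the z axis of case, either way round below 0.03 rad and horizontal distance between panel_slot and fastener_grip below 0.012 m and contact force between the fingers and panel above 3 N and angle between spool's own z axis and vertical below 0.2 rad); the arm keeps its last pose, push and grip.
It fails at once if the hammer is disturbed (moved more than 30 mm) (distance of hammer from where it was at the start of the episode above 0.03 m).
It fails at once if the steel block is disturbed (moved more than 30 mm) (distance of bench_block from where it was at the start of the episode above 0.03 m).
It fails at once if the tin is disturbed (moved more than 30 mm) (distance of tin from where it was at the start of the episode above 0.03 m).
It also fails if it takes over 72 s, if anything falls off the work surface, if the arm or the gripper's body presses on something with over 40 N, if the wrist force passes 120 N, or if a joint passes its speed limit or range.

### The arm

A 6-joint arm with a two-finger parallel gripper is mounted at the origin on the work surface. World frame = base frame: x ahead of the robot, y to its left, z up, the work surface at z = 0. Lengths are in mm, angles in rad, forces in N, time in s.
With the tool pointing down it reaches from about 375 to 900 mm from the base axis. Payload 3.1 kg.
Tool frame: the origin (TCP) lies between the finger pads; the fingertips stand 11 mm ahead of it and the grasp point (between the pads) lies 8 mm behind it; z points along the fingers, y is the line along which they close (so a half turn about z gives the same grasp; the last joint's range is limited). The gripper opens to 87 mm and grips with 3 to 60 N. Pads are 19 mm wide; open, the fingers measure 117 mm over their backs; the gripper's body (75 mm by 190 mm) begins 51 mm behind the grasp point.
Start: joints at [1.103, 0.527, 1.433, -0, 1.181, -0.178], TCP at [178.56, 598.927, 233.548] pointing down, gripper open.
Joint ranges: [-3.08, 3.08], [-0.75, 2.2], [0.22, 2.44], [-1.43, 4.57], [0, 2.65], [-2.85, 2.85]. Speed limits (rad/s): [2.79, 2.79, 3.14, 3.14, 3.14, 3.14].

### API

Orientations are given as a unit quaternion [x, y, z, w].
In Python, from cell import arm gives the robot as it stands. Calls block until the motion is done:
- arm.move_ptp(position, orientation): joint-space move of the TCP to a pose.
- arm.line_to(position, attitude=None, v=150): straight line of the TCP; attitude=None keeps the orientation; v is the mean speed in mm/s.
- arm.movej(angles): joint-space move.
- arm.command_gripper(opening, effort=None): finger opening in mm; effort is the grip in N (None keeps the last); returns when the fingers have stopped.
- arm.dwell(seconds).
- arm.inverse_kinematics(position, orientation): joint angles nearest the present ones, or None.
- arm.camera(name): name is "scene" or "top" or "wrist"; returns a dict with "pixels" (400x640x3 uint8, blue, green, red), "z_map" (400x640 float32, mm along the optical axis (not along the pixel's ray), 0 where there is no reading), "fx", "fy", "cx", "cy" (pixels), "k1" (the pictures are not rectified: a ray, as slopes to the right and down, at radius r is drawn at 1 + k1 r^2 times it, then the intrinsics apply), "eye" and "rotation" of the camera in the world. Camera axes: x right, y down, z forward; pixel columns grow to the right and rows downward; lengths in mm; the calibration is good to about 2 mm. A picture is of the moment at which its call begins.
A pose or a line that the arm cannot do raises arm.PlanningError and nothing moves.
- arm.close_job(): hands the job in; it is judged then, once.
Readings, each from a call of its own:
- arm.current_t(): time.
- arm.current_joint_pos(): joint angles.
- arm.current_joint_vel(): joint speeds.
- arm.current_tau(): joint torques, N m.
- arm.current_eef_pos(): TCP position.
- arm.current_tool_rot(): TCP orientation.
- arm.current_wrist_force(): force on the tool from outside, world axes, zero at the start.
- arm.current_torque(): the same for the moment, N m.
- arm.current_width(): finger opening in mm.
- arm.current_grip_force(): force on a finger pad.
Only numpy, scipy, OpenCV 4.12 (cv2) and the standard library are available. Lean on these libraries where they do the work, as an engineer would, in place of code of your own. Each camera call takes 0.05 s, during which the arm holds its last target. There are 200 camera calls.

## Working session

There is one attempt and no reset: what is moved stays moved. The work goes in short steps, each a Python script; the robot and the scene stay as the last script left them, time stands still between calls to the robot, and variables do not carry over. Pictures are saved under pics/ and viewed, at most 10 in all, crops included, and the job is handed in when it is done.

```bash
mkdir -p pics; ls
python3 - <<'E'
from cell import arm
import cv2,numpy as np
for n in ("top","scene"):
    c=arm.camera(n); cv2.imwrite(f"pics/{n}0.png",c["pixels"]); np.savez(f"{n}0.npz",**c)
    print(n,c["fx"],c["fy"],c["cx"],c["cy"],c["k1"],c["eye"],np.round(c["rotation"],4).tolist())
E
```

```text
pics
top 450.6776218976537 450.6776218976537 309.137636015337 200.77841236094477 -0.0003060541268034688 [ 279.69903112   58.19565546 1389.23803958] [-0.6987, 0.7094, -0.0641, 0.0662]
scene 489.2325998885301 489.2325998885301 313.62662921292724 191.65472280070423 0.04679410558687171 [994.22329992 804.85739133 780.55527015] [0.2495, 0.863, -0.4211, -0.125]
```

View pics/top0.png

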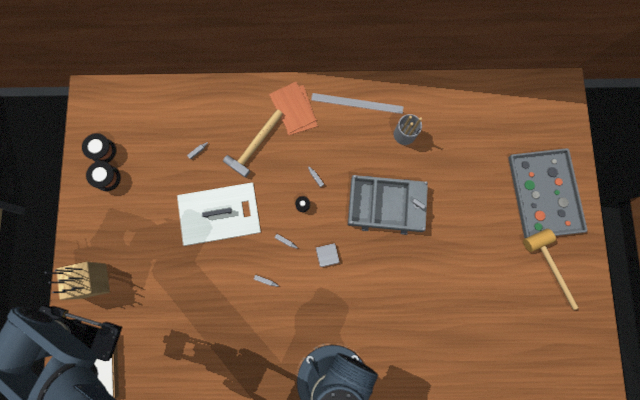

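View pics/scene0.png

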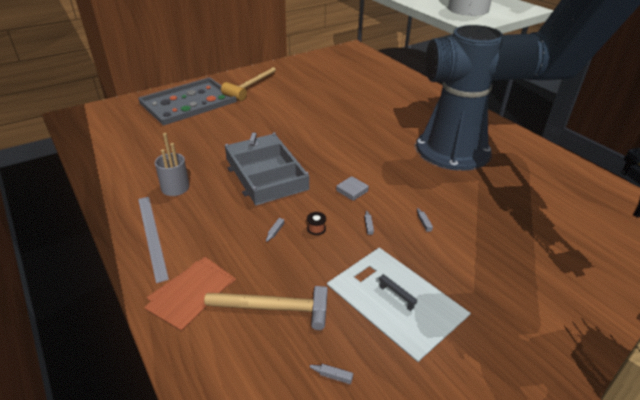

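The top view shows the stock box at (388,203) with its fastener at (419,203), and the panel at (218,213) with its slot at (246,208). The tin is at (409,128), the hammer at (255,140) and the block at (328,255).

- **Punch candidates (top view):** (198,151), (316,177), (287,242), (265,281). The robot's right is the right of the image, so I choose (316,177).
- **Spool candidates (top view):** the small stray one at (303,204), and two large ones at (98,148) and (102,176). I choose (303,204).

```bash
cat > h.py <<'E'
import cv2,numpy as np
from scipy.spatial.transform import Rotation as R
def Rm(c):
    r=np.array(c["rotation"]); return R.from_quat(r).as_matrix() if r.size==4 else r.reshape(3,3)
def rays(c):
    "per-pixel slopes (undistorted)"
    v,u=np.mgrid[0:400,0:640]; x=(u-c["cx"])/c["fx"]; y=(v-c["cy"])/c["fy"]; a,b=x.copy(),y.copy()
    for _ in range(8):
        s=1+c["k1"]*(a*a+b*b); a,b=x/s,y/s
    return np.dstack([a,b,np.ones_like(a)])
def cloud(c):
    return (rays(c)*c["z_map"][...,None])@Rm(c).T+np.array(c["eye"])
def at_plane(c,u,v,z):
    d=Rm(c)@cv2.remap(rays(c).astype(np.float32),np.float32([[u]]),np.float32([[v]]),1)[0,0]; e=np.array(c["eye"])
    return e+d*(z-e[2])/d[2]
def project(c,P):
    q=(np.atleast_2d(P)-np.array(c["eye"]))@Rm(c); s=q[:,:2]/q[:,2:]; s=s*(1+c["k1"]*(s**2).sum(1,keepdims=True))
    return s*c["fx"]+[c["cx"],c["cy"]]
def load(n): return {k:v[()] for k,v in np.load(n).items()}
def down(yaw):
    "tool down, closing line (tool y) at world angle yaw"
    y=np.array([np.cos(yaw),np.sin(yaw),0]); z=np.array([0,0,-1.]); return R.from_matrix(np.c_[np.cross(y,z),y,z]).as_quat()
def rect(P):
    (cx,cy),s,a=cv2.minAreaRect(np.float32(P[:,:2])); b=cv2.boxPoints(((cx,cy),s,a)); e=[b[1]-b[0],b[2]-b[1]]
    l=max(e,key=np.linalg.norm); return np.round([cx,cy,*sorted(s)],1),round(float(np.arctan2(l[1],l[0])),3)
E
python3 - <<'E'
from h import *
from cell import arm
for n in("top","scene"):
    c=load(n+"0.npz");P=cloud(c);ok=c["z_map"]>0
    print(n,"bench z",np.median(P[...,2][ok&(P[...,0]>300)&(P[...,0]<800)&(P[...,1]<300)]))
    m=ok&(P[...,2]>5)&(P[...,2]<170)&(P[...,0]>250)&(P[...,0]<950)&(abs(P[...,1])<500)
    k,l,st,ce=cv2.connectedComponentsWithStats(m.astype(np.uint8))
    for i in range(1,k):
        if st[i,4]>25: q=P[l==i]; print(ce[i].round(),st[i,4],*rect(q),"z",np.percentile(q[:,2],[10,50,95,100]).round(1))
print(arm.current_tool_rot(),down(0))
c=arm.camera("wrist");print(c["eye"],c["fx"],np.round(Rm(c),3).tolist())
E
```

```text
top bench z 0.4706063189718179
[295.  99.] 190 [871.  104.1  84.1  89.4] -0.135 z [ 5.4  6.5  9.9 13.9]
[254. 143.] 820 [758.3 206.   87.5 295.8] -0.657 z [12.1 23.1 28.7 34.5]
[290. 114.] 69 [827.4 117.5  39.7  41.1] -0.484 z [ 5.4  6.3 11.1 15.2]
[408. 128.] 594 [ 755.8 -252.3   83.5   87.5] 0.895 z [ 12.6  58.5 124.8 157. ]
[298. 124.] 31 [790.6  93.3  21.   33.2] 0.683 z [ 5.2  6.3 10.6 10.9]
[197. 150.] 113 [710.9 414.2  21.9  75.6] -0.915 z [ 6.3 12.6 16.9 19.5]
[316. 177.] 103 [617.4  40.8  17.2  77. ] 0.58 z [ 8.2 13.6 18.4 20.5]
[390. 203.] 3073 [ 522.3 -186.4  172.9  245.1] 1.471 z [ 6.1 37.2 49.5 75. ]
[216. 193.] 31 [566.9 353.1  27.2  34.1] -0.192 z [ 5.2  6.2  9.8 11.9]
[204. 192.] 34 [569.5 390.3  18.7  42.5] 1.454 z [ 5.4  6.2  9.9 11. ]
[191. 198.] 32 [551.3 430.1  26.1  35. ] -0.118 z [5.4 6.7 9.2 9.9]
[303. 203.] 185 [531.6  80.2  47.5  51.6] -0.594 z [29.4 33.9 38.4 41.4]
[239. 199.] 53 [547.8 277.3  32.6  43.6] -1.309 z [ 5.2  6.4  9.5 10.6]
[218. 211.] 327 [515.1 344.8  80.7 125.2] 1.248 z [ 5.6  9.6 37.  40.3]
[239. 221.] 49 [478.6 276.3  29.6  55.2] -0.679 z [
[... 1574 characters left out ...]
5  90.5 261.5] -0.531 z [12.6 23.2 27.8 30.4]
[363. 300.] 61 [563.9 316.3  23.4  44.7] -1.025 z [5.1 5.7 7.2 8.9]
[433. 324.] 38 [484.2 433.6  16.1  30. ] -0.826 z [5.1 5.4 6.7 7.4]
[429. 345.] 26 [523.2 464.9  10.4  18.6] -0.264 z [5.1 6.1 7.6 8.1]
[411. 350.] 27 [558.3 456.6   8.7  27.5] 1.303 z [5.1 6.2 7.9 8.2]
[419. 353.] 30 [548.  466.4  13.2  19.1] 1.226 z [5.2 5.8 7.1 7.4]
[333. 372.] 385 [707.1 414.7  16.7  75.1] -0.883 z [ 8.1 13.5 16.5 18.8]
[ 1.44409281e-01  9.89517533e-01 -9.56095672e-04 -3.12381965e-04] [0.70710678 0.70710678 0.         0.        ]
[101.94322832 622.68327887 384.79871402] 359.2622666062265 [[0.286, 0.917, 0.277], [0.958, -0.273, -0.085], [-0.002, 0.29, -0.957]]
```

Run:
```python
from h import *
from cell import arm
for i,(p,y) in enumerate([((480,330,260),0.2),((560,20,260),0.),((520,-150,240),0.)]):
    print(arm.inverse_kinematics(list(p),down(y).tolist()))
    arm.move_ptp(list(p),down(y).tolist())
    c=arm.camera("wrist"); np.savez(f"w{i}.npz",**c); cv2.imwrite(f"pics/w{i}.png",c["pixels"])
    print(arm.current_t(),arm.current_eef_pos(),c["eye"])
a=[cv2.imread(f"pics/w{i}.png") for i in (0,1,2)]
m=np.zeros((600,800,3),np.uint8)
for i,im in enumerate(a): m[(i//2)*250:(i//2)*250+250,(i%2)*400:(i%2)*400+400]=cv2.resize(im,(400,250))
cv2.imwrite("pics/mont.png",m)
c=load("w1.npz");print(project(c,[615,41.5,14]),project(c,[527,82,34]))
```

```text
[ 4.10555089e-01  4.40425129e-01  1.51153922e+00 -4.44089210e-16
  1.18962831e+00  2.10555089e-01]
1.7 [479.15268918 331.01306907 259.88994449] [463.22443934 410.05643289 412.05726234]
[-1.63707763e-01  4.09521976e-01  1.56598964e+00 -4.44089210e-16
  1.16608104e+00 -1.63707763e-01]
2.9667 [559.82342687  21.46635652 260.02375801] [559.5348435  102.00652731 412.14342869]
[-4.87402461e-01  4.06905096e-01  1.63592424e+00 -4.44089210e-16
  1.09876332e+00 -4.87402461e-01]
3.75 [ 520.49558391 -148.36434029  240.19192428] [520.0313656  -68.0624188  392.29482262]
[[364.0645301  154.07671623]] [[282.45988156 117.56152758]]
```

View pics/mont.png

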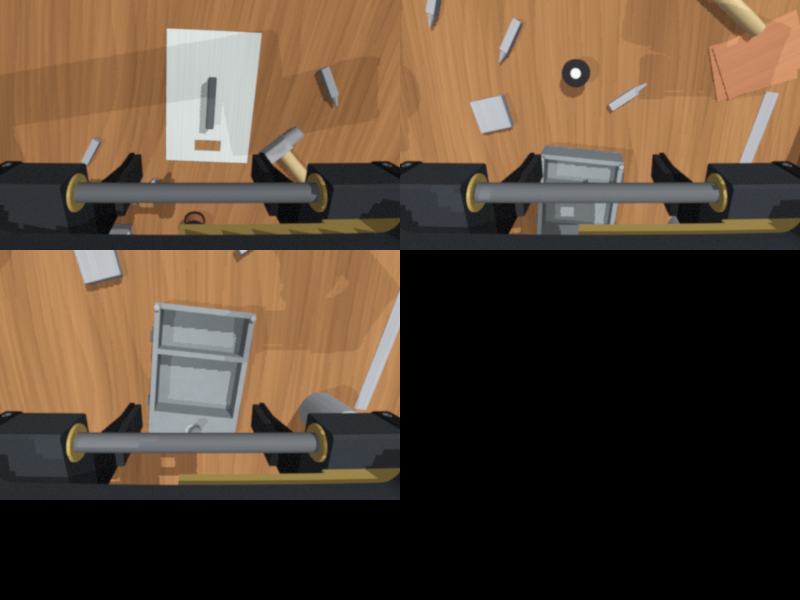

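In the wrist view w1 the spool is at (281,116) and the chosen punch at (364,154), its point towards +x/+y. In w0 the panel is at (335,150), with its handle at (336,165) and slot at (333,232). In w2 the box shows down to the fastener at about (310,285).

Run:
```python
from h import *
def comps(n,zlo,zhi,box,mn=60,ex=None):
    c=load(n);P=cloud(c);m=(c["z_map"]>0)&(P[...,2]>zlo)&(P[...,2]<zhi)&(P[...,0]>box[0])&(P[...,0]<box[1])&(P[...,1]>box[2])&(P[...,1]<box[3])
    if ex is not None: m&=ex
    k,l,st,ce=cv2.connectedComponentsWithStats(m.astype(np.uint8))
    for i in range(1,k):
        if st[i,4]>mn: q=P[l==i]; print(n,ce[i].round(),st[i,4],*rect(q),"med",np.median(q[:,:2],0).round(1),"z",np.percentile(q[:,2],[10,50,95]).round(1))
print("punch");comps("w1.npz",7,25,(560,680,0,90))
print("spool");comps("w1.npz",25,45,(480,580,30,130)); 
print("handle");comps("w0.npz",22,45,(400,600,230,460)); comps("w2.npz",22,45,(400,600,30,130))
print("box rim");comps("w2.npz",40,52,(400,650,-320,-50)); print("land/bar");comps("w2.npz",54,80,(400,650,-320,-150),5)
c=load("w0.npz");P=cloud(c);print("bench z w0",np.median(P[60:200,480:500,2]),"panel z",np.median(P[60:120,290:310,2]))
g=cv2.cvtColor(c["pixels"],cv2.COLOR_BGR2HSV); m=((g[...,1]<60)&(g[...,2]>60)).astype(np.uint8); m[250:]=0
k,l,st,ce=cv2.connectedComponentsWithStats(m); i=1+np.argmax(st[1:,4]); 
def onplane(mask,z):
    v,u=np.nonzero(mask); d=rays(c)[v,u]@Rm(c).T; e=np.array(c["eye"]); return e+d*((z-e[2])/d[:,2])[:,None]
print("panel",rect(onplane(l==i,4)))
# slot: wood hole inside the panel
h=np.uint8(l==i); cnt,hi=cv2.findContours(h,cv2.RETR_CCOMP,cv2.CHAIN_APPROX_NONE)
for j,q in enumerate(cnt):
    if hi[0][j][3]>=0 and cv2.contourArea(q)>100:
        mm=np.zeros_like(h);cv2.drawContours(mm,[q],-1,1,-1);print("hole",cv2.boundingRect(q),rect(onplane(mm,4)))
w=load("w1.npz")["pixels"][60:220,230:450]; f=load("w2.npz")["pixels"][70:300,220:420]
w=cv2.resize(w,(660,480),interpolation=cv2.INTER_CUBIC);cv2.imwrite("pics/crop1.png",w)
```

```text
punch
w1.npz [362. 155.] 825 [616.3  42.2  14.6  76.3] 0.59 med [612.6  40.6] z [11.  14.7 16.2]
spool
w1.npz [281. 117.] 1629 [525.4  82.7  45.1  45.3] -0.021 med [525.1  82.7] z [33.9 35.  36.3]
handle
w0.npz [337. 164.] 1129 [501.4 345.9  14.1  89.4] -1.413 med [500.9 348.6] z [33.5 34.8 36.1]
box rim
w2.npz [313. 207.] 9823 [ 522.2 -171.3  150.9  217.6] 1.464 med [ 513.6 -189.5] z [44.8 45.9 47.3]
land/bar
w2.npz [312. 287.] 215 [ 517.1 -257.    12.    23.3] 0.923 med [ 519.  -250.8] z [61.2 70.3 72.9]
bench z w0 1.1280365553818683 panel z 4.912577910719762
panel (array([500.9, 350.1, 162.5, 233. ]), -1.409)
hole (311, 223, 42, 19) (array([515.1, 259.9,  22.1,  50.4]), 0.16)
```

View pics/crop1.png

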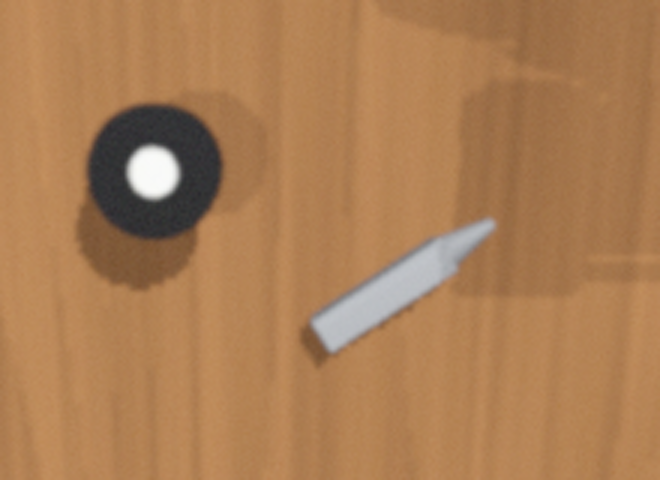

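The crop shows the small upright spool at left, (155,172), and the square-shank punch at right, (400,285), its point up and right. Both match the description, so I pick the spool first.

```bash
cat >> h.py <<'E'
from cell import arm
BC=np.array([521.5,-177.5]); BY=-0.107
def box(x,y,z): c,s=np.cos(BY),np.sin(BY); return [float(BC[0]+c*x-s*y),float(BC[1]+s*x+c*y),float(z)]
def ptp(p,yaw): arm.move_ptp([float(a) for a in p],down(yaw).tolist())
def line(p,v=150,yaw=None): arm.line_to([float(a) for a in p],None if yaw is None else down(yaw).tolist(),v)
def stat(*a): print(*a,"t",round(arm.current_t(),2),"p",np.round(arm.current_eef_pos(),1),"F",np.round(arm.current_wrist_force(),1),"w",round(arm.current_width(),1),"g",round(arm.current_grip_force(),1))
E
python3 - <<'E'
from h import *
s=(525.2,82.7)
ptp((*s,80),BY); line((*s,14),120); arm.dwell(.2); stat("at")
arm.command_gripper(30,25); stat("grip")
line((*s,110),200); stat("lift")
p=box(0,-8,110); ptp(p,BY); arm.dwell(.15); line(box(0,-8,21.5),120); arm.dwell(.2); stat("down")
arm.command_gripper(60); stat("rel"); line(box(0,-8,110),200)
q=(609.,37.3)
ptp((*q,80),.59-np.pi/2); line((*q,13.5),120); arm.dwell(.2); stat("at p")
arm.command_gripper(5,25); stat("grip p"); line((*q,110),200); stat("lift p")
c=arm.camera("top");cv2.imwrite("pics/t1.png",c["pixels"])
E
```

```text
at t 5.74 p [525.8  82.6  14.8] F [ 0.1 -0.1  0.1] w 86.9 g 0.0
grip t 6.52 p [525.2  82.7  14. ] F [-0.3 -0.6  0.5] w 45.1 g 25.0
lift t 7.15 p [524.5  82.7 109.6] F [ 0.3  0.6 -2.2] w 45.6 g 25.0
down t 9.43 p [ 521.1 -185.7   22.1] F [-0.2  0.3 -1.8] w 45.5 g 25.0
rel t 10.03 p [ 520.7 -185.5   21.5] F [-0.4 -0.7  0. ] w 60.4 g 0.0
at p t 12.7 p [609.4  37.2  14. ] F [-0.2 -0.3  0. ] w 60.0 g 0.0
grip p t 13.53 p [609.1  37.3  13.5] F [-0.6 -0.3 -0.6] w 13.8 g 25.0
lift p t 14.17 p [608.2  37.4 109.5] F [-0.3 -0.5 -0.8] w 13.5 g 25.0
```

Run:
```python
from h import *
y=BY-np.pi/2
ptp(box(-8,77,110),y); arm.dwell(.15); line(box(-8,77,20.5),100); arm.dwell(.25); stat("down")
arm.command_gripper(24); stat("rel"); line(box(-8,77,110),200)
ptp(box(0,-55,200),BY-.54-np.pi/2+np.pi/2); arm.dwell(.2); 
c=arm.camera("wrist");np.savez("w3.npz",**c);cv2.imwrite("pics/w3.png",c["pixels"]);stat()
```

```text
down t 16.35 p [ 522.1 -100.2   20.9] F [-0.3 -0.3 -0.8] w 13.7 g 25.0
rel t 16.88 p [ 521.8 -100.1   20.5] F [-0.2 -0.3  0.5] w 23.8 g 0.0
t 18.88 p [ 515.5 -231.6  199.5] F [-0.4 -0.7  0.7] w 23.9 g 0.0
```

View pics/w3.png

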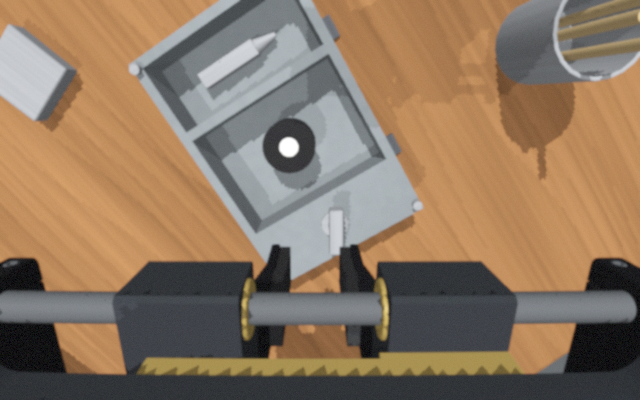

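Both parts lie in their bays: the punch at (237,63) and the spool upright at (289,146). The fastener bar is fully visible at (337,231), so I measure it and re-measure the box.

Run:
```python
from h import *
c=load("w3.npz");P=cloud(c);ok=(c["z_map"]>0);ok[258:]=0
L=P-np.array(box(0,0,0)); s,k=np.sin(BY),np.cos(BY); X=k*L[...,0]+s*L[...,1]; Y=-s*L[...,0]+k*L[...,1]
m=ok&(np.hypot(X,Y+87)<40)&(P[...,2]>62)&(P[...,2]<78); print("bar",m.sum(),*rect(P[m]),"box xy",X[m].mean(),Y[m].mean(),"z",np.median(P[m][:,2]), "expect",box(0,-87,64))
for n in("w2.npz","w3.npz"):
    c=load(n);P=cloud(c);ok=(c["z_map"]>0);ok[258 if n=="w3.npz" else 270:]=0
    L=P-np.array(box(0,0,0)); X=k*L[...,0]+s*L[...,1]; Y=-s*L[...,0]+k*L[...,1]
    r=ok&(P[...,2]>40)&(P[...,2]<50)&(abs(X)<90)&(abs(Y)<125)
    for lo,hi in((-30,0),(0,30),(60,100)):
        t=r&(Y>lo)&(Y<hi); print(n,"x edges",np.percentile(X[t],[.5,99.5]).round(1))
    t=r&(abs(X)<60);print("y edge",np.percentile(Y[t],[.3,99.7]).round(1),"z",np.median(P[r][:,2]))
    if n=="w3.npz":
        t=ok&(P[...,2]>25)&(P[...,2]<44)&(abs(X)<50)&(Y<25)&(Y>-45);print("spool",X[t].mean(),Y[t].mean(),np.percentile(P[t][:,2],[50,95]))
```

```text
bar 661 [ 512.4 -264.    12.    40.1] 0.937 box xy 1.0969824310393792 -84.69274503115795 z 71.60306905413478 expect [512.2087529577714, -264.00244348225243, 64.0]
w2.npz x edges [-75.1  74.9]
w2.npz x edges [-74.9  75.1]
w2.npz x edges [-75.   75.2]
y edge [-71.2 114.9] z 45.8696538080834
w3.npz x edges [-74.9  74.9]
w3.npz x edges [-75.  75.]
w3.npz x edges [-75.2  74.8]
y edge [-114.9  114.6] z 45.725710947173354
spool 0.2957465105454669 -7.897865070879283 [40.97160092 42.18960608]
```

Run:
```python
from h import *
f=(512.3,-264.0)
ptp((*f,110),.937-np.pi/2); arm.command_gripper(34); line((*f,64.5),120); arm.dwell(.2); stat("at")
arm.command_gripper(5,25); stat("grip")
y0=.937-np.pi/2
for a in np.linspace(0,-1.044,5)[1:]: ptp((*f,64.5),y0+a)
arm.dwell(.3); stat("turned"); print(arm.current_torque())
arm.command_gripper(34); line((*f,120),200); stat()
ptp(box(0,-20,200),BY); arm.dwell(.15)
c=arm.camera("wrist");np.savez("w4.npz",**c);cv2.imwrite("pics/w4.png",c["pixels"]);P=cloud(c);L=P-np.array(box(0,-87,0))
m=(c["z_map"]>0)&(np.hypot(L[...,0],L[...,1])<35)&(P[...,2]>62)&(P[...,2]<78);m[250:]=0
print(m.sum(),rect(P[m]) if m.sum()>20 else 0)
c=arm.camera("top");P=cloud(c);L=P-np.array(box(0,-87,0));m=(np.hypot(L[...,0],L[...,1])<35)&(P[...,2]>58);print("top",m.sum(),rect(P[m]) if m.sum()>5 else 0);stat()
```

```text
at t 20.61 p [ 512.8 -264.4   65.3] F [-0.4 -0.3 -0.1] w 34.0 g 0.0
grip t 21.14 p [ 512.9 -264.4   64.7] F [ 1.3 -0.5  0.3] w 11.6 g 25.0
turned t 22.88 p [ 513.4 -265.6   64.7] F [ 2.8 -5.6 -2.3] w 11.8 g 25.0
[-0.80766097 -0.38480347 -0.0910677 ]
t 24.01 p [ 512.6 -264.2  120.7] F [-0.4 -0.7 -0.8] w 33.9 g 0.0
0 0
top 185 (array([ 510.1, -242.5,   30. ,   43.9]), -0.431)
t 25.57 p [ 519.2 -197.5  199.7] F [0.1 0.4 0.2] w 33.8 g 0.0
```

Run:
```python
from h import *
ptp(box(0,-85,210),BY); arm.dwell(.15)
c=arm.camera("wrist");np.savez("w5.npz",**c);P=cloud(c);L=P-np.array(box(0,-87,0))
m=(c["z_map"]>0)&(np.hypot(L[...,0],L[...,1])<35)&(P[...,2]>62)&(P[...,2]<78);m[258:]=0
print(m.sum(),rect(P[m]) if m.sum()>20 else 0, "want angle",BY);stat()
```

```text
747 (array([ 512.2, -263.7,   11.8,   39.9]), -0.103) want angle -0.107
t 26.14 p [ 512.1 -260.8  209.7] F [-0.5  0.1 -0.3] w 34.3 g 0.0
```

Run:
```python
from h import *
h=(501.4,345.9)
ptp((*h,90),.158); line((*h,18),120); arm.dwell(.25); stat("at")
arm.command_gripper(5,60); stat("grip")
line((*h,130),120); stat("lift")
ptp(box(0,0,130),BY); arm.dwell(.25); stat("over"); line(box(0,0,95),100); arm.dwell(.2)
c=arm.camera("wrist");np.savez("w6.npz",**c);cv2.imwrite("pics/w6.png",c["pixels"])
c=arm.camera("scene");np.savez("s6.npz",**c);cv2.imwrite("pics/s6.png",cv2.resize(c["pixels"][80:230,150:390],(720,450),interpolation=cv2.INTER_CUBIC));stat()
P=cloud(load("w6.npz"));L=P-np.array(box(0,0,0));s,k=np.sin(BY),np.cos(BY); X=k*L[...,0]+s*L[...,1]; Y=-s*L[...,0]+k*L[...,1]
m=(abs(P[...,2]-81)<12)&(abs(X)<100)&(abs(Y)<140);m[240:]=0
print(m.sum(),np.percentile(X[m],[.5,99.5]),np.percentile(Y[m],[.5,99.5]));A=np.c_[X[m],Y[m],np.ones(m.sum())];print(np.linalg.lstsq(A,P[m][:,2],rcond=None)[0]);print(rect(P[m]))
```

```text
at t 29.36 p [501.8 346.2  18.8] F [-1.   0.  -0.4] w 33.9 g 0.0
grip t 29.88 p [501.3 345.9  18.1] F [-0.6  0.7  0.7] w 13.5 g 60.0
lift t 30.96 p [500.6 345.5 129.1] F [-0.6 -0.3 -4.7] w 13.1 g 60.0
over t 33.11 p [ 521.8 -176.8  130. ] F [-1.  -0.6 -4.8] w 13.0 g 60.0
t 33.91 p [ 521.8 -177.7   95.6] F [-0.1  0.4 -4.8] w 13.1 g 60.0
82524 [-78.84966765  79.58838403] [ 13.76348116 119.12325852]
[ 3.32322636e-03 -1.26598513e-03  8.25919502e+01]
(array([ 529. , -111.7,  107.2,  161.3]), -0.106)
```

View pics/s6.png

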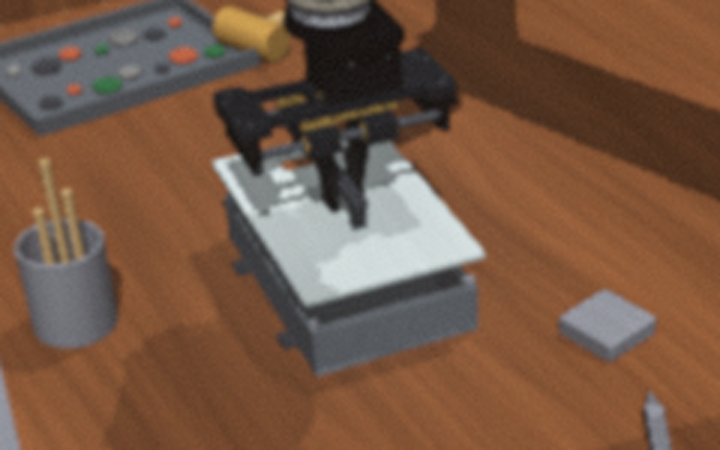

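The panel hangs level and square over the box, centred within about 1 mm. Now I lower and press it.

Run:
```python
from h import *
line(box(0,0,72),60); arm.dwell(.2); stat("72")
for z in (69,67,65,64,63,62,61,60,59,58):
    line(box(0,0,z),20); arm.dwell(.2); stat(z)
    if arm.current_wrist_force()[2]>16: break
```

```text
72 t 34.64 p [ 521.7 -177.6   72.2] F [-0.1  0.2 -4.6] w 13.0 g 60.0
69 t 35.14 p [ 521.6 -177.6   69.1] F [ 0.   0.4 -4. ] w 13.2 g 60.0
67 t 35.59 p [ 521.7 -177.6   67.4] F [-0.4  0.1  2.3] w 13.0 g 60.0
65 t 36.04 p [ 521.7 -177.6   65.2] F [-0.7  1.2  5.2] w 12.9 g 60.0
64 t 36.49 p [ 521.7 -177.6   64.2] F [0.1 0.2 5.6] w 12.9 g 60.0
63 t 36.94 p [ 521.7 -177.6   63.3] F [-1.1  1.   6.7] w 13.3 g 60.0
62 t 37.39 p [ 521.7 -177.6   63. ] F [-2.4  0.9 11.1] w 13.1 g 60.0
61 t 37.84 p [ 521.7 -177.6   62.9] F [-3.4  1.4 18.1] w 13.2 g 60.0
```

Run:
```python
from h import *
arm.dwell(.3)
w=arm.camera("wrist");c=arm.camera("scene");stat();s,k=np.sin(BY),np.cos(BY)
for n,d in(("w",w),("s",c),("t",arm.camera("top"))):
    P=cloud(d);L=P-np.array(box(0,0,0)); X=k*L[...,0]+s*L[...,1]; Y=-s*L[...,0]+k*L[...,1]
    m=(d["z_map"]>0)&(abs(P[...,2]-50)<6)&(abs(X)<85)&(abs(Y)<125)
    if n=="w": m[240:]=0
    A=np.c_[X[m],Y[m],np.ones(m.sum())];print(n,m.sum(),np.linalg.lstsq(A,P[m][:,2],rcond=None)[0].round(4),np.percentile(X[m],[.5,99.5]).round(1),np.percentile(Y[m],[.5,99.5]).round(1),rect(P[m])[1])
cv2.imwrite("pics/s7.png",cv2.resize(c["pixels"][80:230,150:390],(720,450),interpolation=cv2.INTER_CUBIC))
```

```text
t 38.24 p [ 521.7 -177.6   63. ] F [-3.2  1.5 18.6] w 13.4 g 60.0
w 82610 [ 1.20000e-03 -5.00000e-04  4.99813e+01] [-79.3  79.1] [ 14.  119.2] -0.108
s 2557 [-5.0000e-04  1.4000e-03  4.9273e+01] [-80.4  78.8] [-117.3  120.7] 1.462
t 4 [ -0.749    0.2925 -30.8193] [-76.6 -69.9] [75.9 79.1] 0.002
```

View pics/s7.png

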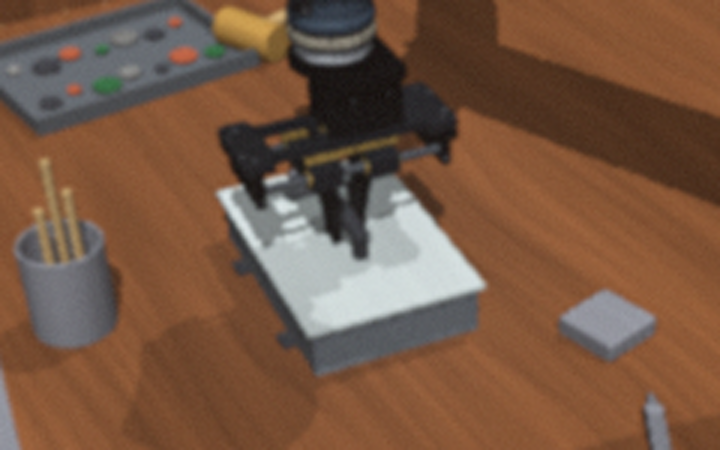

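The panel lies flush and level, with its top at about 49 mm, and is pressed with 18 N. I hand in now.

```bash
python3 -c "
from cell import arm
print(arm.close_job())"
```

```text
the job is handed in; nothing more can be done
None
```

I handed the job in at about 38 s: spool and punch are in their bays, the fastener is in line with the slot (measured before the panel covered it), and the panel is flush on the rim, still held down with about 18 N; no verdict came back.

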